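Snap down the sprung bottle step and stand the flux bottle on it

ROBOT

A 6-joint arm with a two-finger parallel gripper is mounted at the origin on a cart in front of the work surface, level with it; the furniture and walls round the work are solid. World frame = base frame: x ahead of the robot, y to its left, z up, the work surface at z = 0. Lengths are in m, angles in rad, forces in N, time in s.
With the tool pointing down it reaches from about 0.4 to 0.825 m from the base axis. Payload 7 kg.
Tool frame: the origin (TCP) lies at the very end of the fingers, on their centre line; the grasp point (between the pads) lies arm.hold_point_z behind it (arm.hold_point_z is the distance from the TCP to the grasp point, in m); z points along the fingers, y is the line along which they close (so a half turn about z gives the same grasp; the last joint's range is limited). The gripper opens to 88 mm and grips with 3 to 60 N. Pads are 19 mm wide; open, the fingers measure 130 mm over their backs; the gripper's body (78 mm by 193 mm) begins 47 mm behind the grasp point.
Start: joints at [1.462, 0.359, 0.012, 0, -1.224, -0.288], TCP at [0.261, 0.623, 0.227] pointing down, gripper open.
Joint ranges: [-3.07, 3.07], [-1.43, 2.12], [-1.02, 1.25], [-3.03, 1.67], [-3.05, -0], [-3.03, 3.03]. Speed limits (rad/s): [2.39, 2.39, 3.01, 3.14, 3.14, 3.14].

INTERFACE

Orientations are given as [roll, pitch, yaw] about the fixed x, y, z axes, in that order (R = Rz(yaw) Ry(pitch) Rx(roll)).
In Python, from station import arm, cams gives the robot as it stands (arm), with the cameras (cams).
- The arm moves only by the tool nudge_tcp, called after "Call:" as name(argument=value, ...), one argument or row to a line, values as JSON. Schema: {"type":"object","properties":{"deltas":{"type":"object","properties":{"segments":{"type":"array","items":{"type":"array","items":{"type":"number"},"minItems":5,"maxItems":5},"minItems":1,"maxItems":20}},"additionalProperties":false,"required":["segments"]},"force":{"type":"number"},"only":{"type":"string"},"quiet":{"type":"boolean"},"lines":{"type":"string"}},"required":["deltas"],"additionalProperties":false}. deltas is an object whose key "segments" holds a list of rows, 1 to 20 of them, each of 5 numbers: the finger opening in m, then dx, dy, dz in normalised numbers (1 is 1 m), then a turn about the tool's z in parts of the range, where 1.0 means pi/2 rad; each row is the pose to reach, as a shift and turn from the pose commanded when the call began, along the tool's axes at that moment; what a row does not reach only later rows make up. A row lasts 1/12 s, in which the tool goes at most 0.0417 m and 0.125 rad, less where a joint would pass 70% of its speed; a pose out of reach is approached as far as the arm can. The fingers move at their own pace and stop on an object; force is the grip in N (left out, the last holds). Time passes only in rows, so rows that do not move let the fingers close. The tool returns the time, the measured TCP pose, the force, the opening and the grip force at its end. only (a regular expression) keeps the lines of the reply that match it, lines (a string "A,B") keeps lines A to B, and quiet returns only ok. Shift and turn numbers lie between -1 and 1, and a call with a number outside is refused. Input that does not fit is refused with a message, and nothing moves.
- arm.get_state(): the state, without advancing time (a new reading comes with each control period).
- cams.grab_frame(name): name is "side" or "top"; returns the picture (400x640x3 uint8, red, green, blue); there is no depth.
- cams.camera_params(name): a dict with "fx", "fy", "cx", "cy" (pixels), "D" ([k1, k2, p1, p2, k3] as OpenCV has them; the pictures are not rectified), "T" (4x4, takes a point from camera to world coordinates). Camera axes: x right, y down, z forward; pixel columns grow to the right and rows downward; lengths in m; the calibration is good to about 2 mm. A picture is of the moment at which its call begins. camera_params takes no time and is no camera call.
- arm.job_done(): hands the job in; it is judged then, once.
The state is a dict: "t": time; "q": joint angles; "qd": joint speeds; "joint_efforts": joint torques, N m; "eef_pos": TCP position; "ee_rot": TCP orientation; "force": force on the tool from outside, world axes, zero at the start; "moment": the same for the moment, N m; "width": finger opening in m; "gripper_force": force on a finger pad.
Only numpy, scipy, OpenCV 4.12 (cv2) and the standard library are available. Lean on these libraries where they do the work, as an engineer would, in place of code of your own. Each camera call takes 0.05 s, during which the arm holds its last target. There are 200 camera calls.

TASK

Push the sprung step on the bench bracket over, pushing on the face with the round rubber pad, until it passes its over-centre point and snaps down level against its lower stop. Then stand the small thin-nozzled flux bottle upright in the middle of the rubber pad on the lowered step and let it go. Keep the bottle upright all the way and leave the wide solvent pot, the tape roll and the parts bin where they are.

Things in the scene. Friction and masses are not known exactly. Their poses are not given: they have to be found in the camera images.
- step_bracket: grey steel bracket screwed to the bench (fixed): foot 100 x 140 x 5 mm with two upright cheeks 114 mm apart inside and 87 mm high. Origin: centre of the foot's underside, on the bench. Its z is up, its y runs along the hinge, and the step falls towards its +x. Yaw varies.
- step_hinge (a point): point on the hinge axis midway between the cheeks, 55 mm above the bench, straight above the bracket's origin. A thin stop bar runs between the cheeks 12 mm to the -x side of the hinge, 78 mm above the bench.
- step (a joint): Angle of the sprung aluminium step, rad. 0: stowed, upright, leaning 0.21 rad past vertical towards the bracket's -x. Grows as it swings over to +x; 1.78: level on the lower stop, pad up. Its spring pushes it from the middle (0.89) to the nearer stop, so it never rests between: about 7 N at 80 mm from the hinge starts it, less towards the middle; past that it snaps down by itself.
- step_pad (a point): centre of the upper face of the round black rubber pad (60 mm across, 2 mm thick, the only round patch on the step), 62 mm from the hinge, on the step. Moves with the step. With the step down it is 59 mm above the bench, 62 mm to the +x side of the hinge.
- step_edge (a point): Middle of the free edge of the step plate, 118 mm from the hinge; plate 5 mm thick, 100 mm wide along the hinge, with an edge lip 5 mm above its pad face. Stowed, this edge is about 171 mm above the bench, and the pad face, the one to push on, looks to the bracket's -x. Moves with the step.
- flux_bottle: small upright flux bottle with a yellowish body and a thin needle nozzle on top: body 33 mm across and 66 mm high, 100 mm with the nozzle, about 60 g. Origin: centre of its underside; z up.
- solvent_pot: bystander: wide white pot with a press disc, 61 mm across, 128 mm high. Origin: centre of its underside.
- tape_roll: bystander: roll of masking tape lying flat, 92 mm across, 20 mm high. Origin: centre of its underside.
- parts_bin: bystander: open bin of small parts, 97 x 71 x 45 mm, behind the step. Origin: centre of its underside.

How it is judged:
By the outcome, as a careful person would: the job done as asked, in the order asked, and still so for the second after the job is handed in, with the robot touching nothing.
It also fails if it takes over 58 s, if anything falls off the work surface, if the arm or the gripper's body presses on something with over 40 N, if the wrist force passes 120 N, or if a joint passes its speed limit or range.

## Working session

There is one attempt and no reset: what is moved stays moved. The work goes in short steps, Python scripts to look and compute and a tool call to move; the robot and the scene stay as the last step left them, time stands still between calls to the robot, and variables do not carry over. Pictures are saved under pics/ and viewed, at most 10 in all, crops included, and the job is handed in when it is done.

```bash
ls; mkdir -p pics
```

Run:
```python
from station import arm, cams
import cv2
for n in("side","top"):
    cv2.imwrite(f"pics/{n}0.png",cams.grab_frame(n)[:,:,::-1]); p=cams.camera_params(n); print(n,p)
s=arm.get_state(); print(s,arm.hold_point_z)
```

```text
pics
station.py
side {'fx': 368.8661186391516, 'fy': 368.8661186391516, 'cx': 317.4859000236469, 'cy': 205.72006967689552, 'D': array([-0.06471138,  0.        ,  0.        ,  0.        ,  0.        ]), 'T': array([[-0.99931606, -0.03200596,  0.01852113,  0.57897832],
       [-0.03468915,  0.63788985, -0.76934596,  0.86177567],
       [ 0.01280922, -0.76946225, -0.63856383,  0.76814076],
       [ 0.        ,  0.        ,  0.        ,  1.        ]])}
top {'fx': 474.0302479092658, 'fy': 474.0302479092658, 'cx': 327.64507105756945, 'cy': 196.27063774949949, 'D': array([-0.04433311,  0.        ,  0.        ,  0.        ,  0.        ]), 'T': array([[ 0.07856354, -0.97423887,  0.21139155,  0.35938452],
       [-0.99688984, -0.07809368,  0.01058365,  0.07871822],
       [ 0.00619734, -0.21156558, -0.97734416,  1.25281539],
       [ 0.        ,  0.        ,  0.        ,  1.        ]])}
{'t': 0.1, 'q': array([ 1.46211812e+00,  3.59322332e-01,  1.11595741e-02, -2.89881548e-04,
       -1.22410327e+00, -2.88096407e-01]), 'qd': array([ 0.00011829,  0.00119331,  0.00238231,  0.00145913, -0.00076762,
       -0.00013174]), 'joint_efforts': array([-2.84429865e-03, -5.84163630e+01,  2.93752921e+01,  7.01549962e+00,
        1.01675437e-02, -4.92768561e-05]), 'eef_pos': array([0.26071604, 0.62214858, 0.22571913]), 'ee_rot': array([ 3.14010609e+00, -1.56328222e-04, -3.96873196e-01]), 'force': array([ 0.87501226,  0.64219103, -0.46152958]), 'moment': array([ 0.05435706,  0.0336029 , -0.04027031]), 'gripper_force': 0.0, 'width': 0.08750556273240409} 0.0188
```

View pics/side0.png

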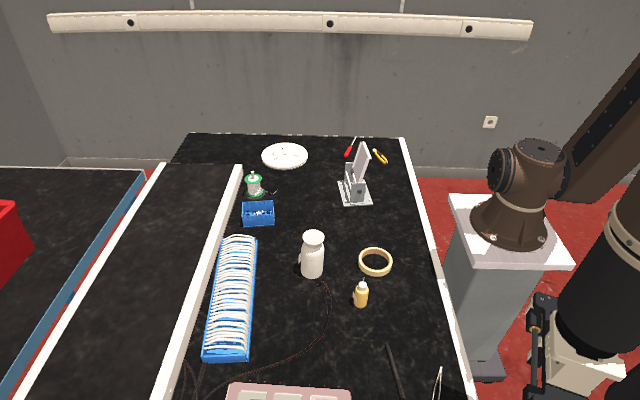

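View pics/top0.png

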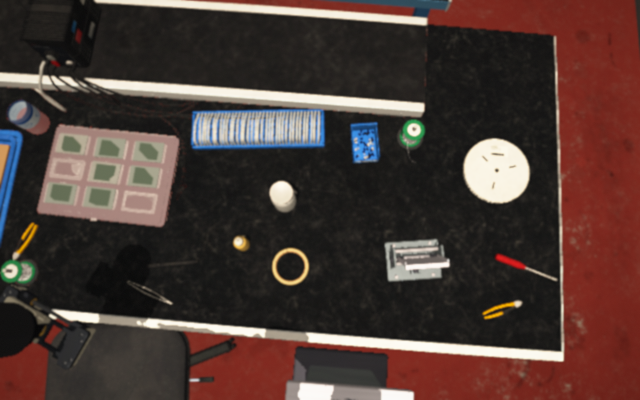

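Create h.py:
```python
import cv2,numpy as np
from station import arm, cams
def ray(n,uv):
    p=cams.camera_params(n);K=np.array([[p['fx'],0,p['cx']],[0,p['fy'],p['cy']],[0,0,1]])
    x=cv2.undistortPoints(np.array([[uv]],float),K,p['D'])[0,0];T=p['T']
    return T[:3,3],T[:3,:3]@np.r_[x,1]
def at(n,uv,z):
    o,d=ray(n,uv);return o+d*(z-o[2])/d[2]
def tri(us,ut):
    A=np.zeros((3,3));b=np.zeros(3)
    for n,uv in(("side",us),("top",ut)):
        o,d=ray(n,uv);d=d/np.linalg.norm(d);M=np.eye(3)-np.outer(d,d);A+=M;b+=M@o
    return np.linalg.solve(A,b)
def proj(n,P):
    p=cams.camera_params(n);K=np.array([[p['fx'],0,p['cx']],[0,p['fy'],p['cy']],[0,0,1]])
    W=np.linalg.inv(p['T']);return cv2.projectPoints(np.atleast_2d(P).astype(float),cv2.Rodrigues(W[:3,:3])[0],W[:3,3],K,p['D'])[0][:,0]
def tool(P): # world point -> tool-axes shift from current TCP
    from scipy.spatial.transform import Rotation as R
    s=arm.get_state();return R.from_euler('xyz',s['ee_rot']).as_matrix().T@(np.array(P)-s['eef_pos'])
```

Run:
```python
import cv2,numpy as np
s=cv2.imread("pics/side0.png");t=cv2.imread("pics/top0.png")
c=lambda i,x,y,w,h,k:cv2.resize(i[y:y+h,x:x+w],None,fx=k,fy=k,interpolation=cv2.INTER_CUBIC)
cv2.imwrite("pics/m1.png",np.vstack([np.hstack([c(t,380,230,80,60,5),c(s,330,130,80,60,5)]),np.hstack([c(t,220,220,80,60,5),c(s,330,250,80,60,5)])]))
```

```text
(no output)
```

View pics/m1.png

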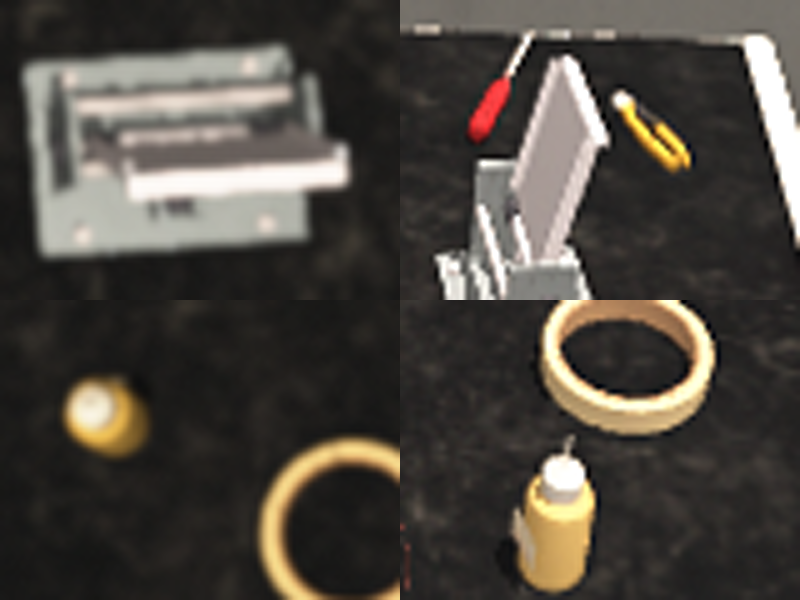

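Run:
```python
from h import *
np.set_printoptions(precision=4,suppress=True)
c=[at("top",u,0.005) for u in[(385,243),(438,239),(441.6,278),(388.4,281)]]
print(np.array(c)); o=np.mean(c,0);print("o",o)
y=(c[0]-c[1])+(c[3]-c[2]);yaw=np.arctan2(-y[0],y[1]);x=(c[0]-c[3])+(c[1]-c[2]);print(yaw,np.arctan2(x[1],x[0]))
print("edge",tri((371,158),(405.6,266)),tri((363,141.4),(449.6,264)))
# bottle: cap top approx z=.08? body bottom side
print("bot", at("side",(330+152/5,250+575/5),0.0)); 
for P in([0,0,.066],): pass
print("cap",tri((330+166/5,250+155/5+60-60),(220+95/5,220+92/5)))
print(at("top",(220+110/5,220+118/5),.033), at("side",(330+159/5,250+(535-300)/5),.033), at("side",(330+159/5,250+(535-300)/5),.033))
print("pot",at("top",(283,196),.11),"tape",at("top",(290.5,266),.015),"bin",at("top",(366,143),.02))
```

```text
[[ 0.5155 -0.0687  0.005 ]
 [ 0.537  -0.2087  0.005 ]
 [ 0.4355 -0.2214  0.005 ]
 [ 0.4172 -0.083   0.005 ]]
o [ 0.4763 -0.1455  0.005 ]
0.14226328092107185 0.13392880122244055
edge [ 0.444  -0.0988  0.167 ] [ 0.4591 -0.2004  0.1652]
bot [0.4896 0.4719 0.    ]
cap [0.4851 0.3035 0.0796]
[0.4811 0.3023 0.033 ] [0.4813 0.3161 0.033 ] [0.4813 0.3161 0.033 ]
pot [0.5984 0.2009 0.11  ] tape [0.4351 0.1735 0.015 ] bin [ 0.7828 -0.0007  0.02  ]
```

Run:
```python
from h import *
np.set_printoptions(precision=4,suppress=True)
print("nozzle",at("side",(330+169/5,250+137/5),.1),"base front",at("side",(330+155/5,250+290/5),0))
print("left/right body mid",at("side",(330+122/5,250+235/5),.033),at("side",(330+195/5,250+235/5),.033))
for b in([.483,.303],[.4825,.307]):
  print(b,(proj("side",[[*b,.1],[b[0],b[1]+.0165,0],[*b,.033]])-[330,250])*5+[400,300], (proj("top",[[*b,.08],[b[0],b[1],.0],[b[0]-.0165,b[1],0]])-[220,220])*5+[0,300])
u=np.array([np.cos(.14),np.sin(.14),0]);o=np.array([.476,-.1455,0])
for P in([.45,.25,.227],[.45,0,.227],o-.07*u+[0,0,.2]): print(P,tool(P))
```

```text
nozzle [0.4825 0.3105 0.1   ] base front [0.4807 0.3247 0.    ]
left/right body mid [0.4992 0.3168 0.033 ] [0.4638 0.3154 0.033 ]
[0.483, 0.303] [[566.9787 424.2941]
 [549.736  581.0356]
 [554.0129 512.8687]] [[ 92.9307 403.217 ]
 [119.7333 421.3545]
 [116.1741 452.421 ]]
[0.4825, 0.307] [[568.5653 431.0516]
 [551.1633 587.8931]
 [555.4734 519.5816]] [[ 84.8246 403.5677]
 [112.1307 421.684 ]
 [108.5516 452.7512]]
[0.45, 0.25, 0.227] [ 0.3184  0.2701 -0.0008]
[0.45, 0, 0.227] [ 0.4151  0.5006 -0.0005]
[ 0.4067 -0.1553  0.2   ] [0.4351 0.6605 0.0268]
```

Careful with the scale: turns go in shares of pi/2 rad. That gives: -0.54 rad / 1.5708 = -0.3438.

Call:
nudge_tcp(
  deltas={"segments": [[0, 0.32, 0.27, 0, -0.3438], [0, 0.32, 0.27, 0, -0.3438], [0, 0.32, 0.27, 0, -0.3438], [0, 0.32, 0.27, 0, -0.3438], [0, 0.32, 0.27, 0, -0.3438], [0, 0.32, 0.27, 0, -0.3438], [0, 0.32, 0.27, 0, -0.3438], [0, 0.32, 0.27, 0, -0.3438], [0, 0.32, 0.27, 0, -0.3438], [0, 0.32, 0.27, 0, -0.3438], [0, 0.32, 0.27, 0, -0.3438], [0, 0.415, 0.5, 0, -0.3438], [0, 0.415, 0.5, 0, -0.3438], [0, 0.415, 0.5, 0, -0.3438], [0, 0.415, 0.5, 0, -0.3438], [0, 0.415, 0.5, 0, -0.3438], [0, 0.415, 0.5, 0, -0.3438], [0, 0.415, 0.5, 0, -0.3438]]},
  force=10,
)

```text
t: 1.6
eef_pos: [0.449, -0.0042, 0.2264]
ee_rot: [3.141, 0.001, 0.139]
force: [0.4, 0.8, 0.6]
width: 0.0
gripper_force: 0.0
```

Run:
```python
from h import *
np.set_printoptions(precision=4,suppress=True)
u=np.array([np.cos(.14),np.sin(.14),0]);o=np.array([.476,-.1455,0])
for d,z in((-.07,.2),(-.07,.132),(.08,.132)): print(tool(o+d*u+[0,0,z]))
cv2.imwrite("pics/top1.png",cv2.resize(cams.grab_frame("top")[130:330,200:500],None,fx=2.5,fy=2.5)[:,:,::-1])
```

```text
[-0.0628  0.1437  0.0266]
[-0.0627  0.1437  0.0946]
[0.0873 0.1435 0.0944]
```

Call:
nudge_tcp(
  deltas={"segments": [[0, -0.063, 0.144, 0.02, 0], [0, -0.063, 0.144, 0.02, 0], [0, -0.063, 0.144, 0.02, 0], [0, -0.063, 0.144, 0.02, 0], [0, -0.063, 0.144, 0.02, 0], [0, -0.063, 0.144, 0.095, 0], [0, -0.063, 0.144, 0.095, 0], [0, -0.063, 0.144, 0.095, 0], [0, -0.063, 0.144, 0.095, 0]]},
)

```text
t: 2.4
eef_pos: [0.4078, -0.1501, 0.131]
ee_rot: [3.142, 0.004, 0.144]
force: [1.1, 0.1, 0.7]
width: 0.0007
gripper_force: 0.0
```

Call:
nudge_tcp(
  deltas={"segments": [[0, 0.015, 0, 0, 0], [0, 0.025, 0, 0, 0], [0, 0.035, 0, 0, 0], [0, 0.045, 0, 0, 0], [0, 0.055, 0, 0, 0], [0, 0.065, 0, 0, 0], [0, 0.075, 0, 0, 0], [0, 0.085, 0, 0, 0], [0, 0.095, 0, 0, 0]]},
)

```text
t: 3.15
eef_pos: [0.502, -0.1367, 0.1314]
ee_rot: [-3.141, 0.003, 0.143]
force: [-3.6, -2.2, -0.6]
width: 0.0006
gripper_force: 1.5
```

Call:
nudge_tcp(
  deltas={"segments": [[0, 0.01, 0, 0, 0], [0, 0.02, 0, 0, 0], [0, 0.03, 0, 0, 0], [0, 0.04, 0, 0, 0], [0, 0.05, 0, 0, 0], [0, 0.05, 0, 0, 0], [0, 0.05, 0, 0, 0]]},
)

```text
t: 3.73
eef_pos: [0.5528, -0.1297, 0.1314]
ee_rot: [-3.142, 0.0, 0.143]
force: [-0.6, -0.5, -0.3]
width: 0.0003
gripper_force: 0.0
```

Run:
```python
from h import *
for n in("top","side"): cv2.imwrite(f"pics/{n}2.png",cv2.resize(cams.grab_frame(n),None,fx=1,fy=1)[:,:,::-1])
t,s=cv2.imread("pics/top2.png"),cv2.imread("pics/side2.png")
r=lambda i,x,y:cv2.resize(i[y:y+110,x:x+130],(400,338))
cv2.imwrite("pics/m2.png",np.hstack([r(t,370,190),r(s,290,110)]))
```

```text
(no output)
```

View pics/m2.png

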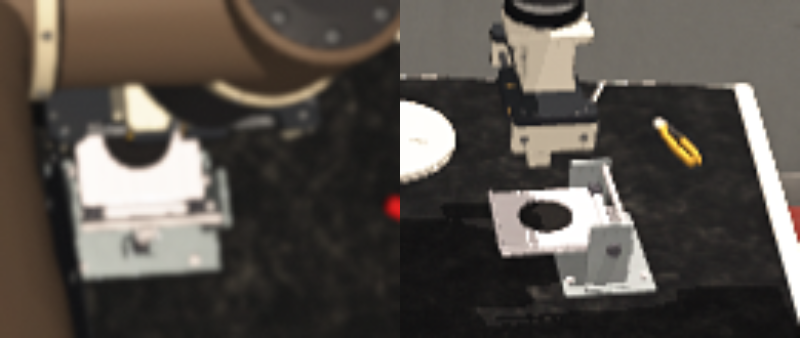

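The step is down: the black pad faces up at about (338,180) in the side picture. Next I'll rise, go to the bottle and look again.

Run:
```python
from h import *
print(tool([.42,.25,.23]),tool([.483,.306,.23]),at("side",(337.8,180),.059))
```

```text
[-0.07641452 -0.39474771 -0.09849516] [-0.00607311 -0.44119214 -0.09851021] [ 0.53733109 -0.12848345  0.059     ]
```

Call:
nudge_tcp(
  deltas={"segments": [[0.088, 0, 0, -0.1, 0], [0.088, 0, 0, -0.1, 0], [0.088, 0, 0, -0.1, 0], [0.088, -0.08, -0.36, -0.1, 0], [0.088, -0.08, -0.36, -0.1, 0], [0.088, -0.08, -0.36, -0.1, 0], [0.088, -0.08, -0.36, -0.1, 0], [0.088, -0.08, -0.36, -0.1, 0], [0.088, -0.08, -0.36, -0.1, 0], [0.088, -0.08, -0.36, -0.1, 0], [0.088, -0.08, -0.36, -0.1, 0], [0.088, -0.08, -0.36, -0.1, 0], [0.088, -0.08, -0.36, -0.1, 0], [0.088, -0.08, -0.36, -0.1, 0]]},
)

```text
t: 5.0
eef_pos: [0.4205, 0.2165, 0.2317]
ee_rot: [-3.141, -0.0, 0.147]
force: [-0.1, -0.6, 0.8]
width: 0.0853
gripper_force: 0.0
```

Run:
```python
from h import *
t,s=[np.ascontiguousarray(cams.grab_frame(n)[:,:,::-1]) for n in("top","side")]
r=lambda i,x,y:cv2.resize(i[y:y+60,x:x+80],(400,300),interpolation=cv2.INTER_CUBIC)
cv2.imwrite("pics/m3.png",np.vstack([np.hstack([r(t,380,220),r(s,300,150)]),np.hstack([r(t,220,220),r(s,320,260)])]))
print(tool([.483,.306,.23]))
```

```text
[ 0.07420275 -0.08151694  0.00158207]
```

View pics/m3.png

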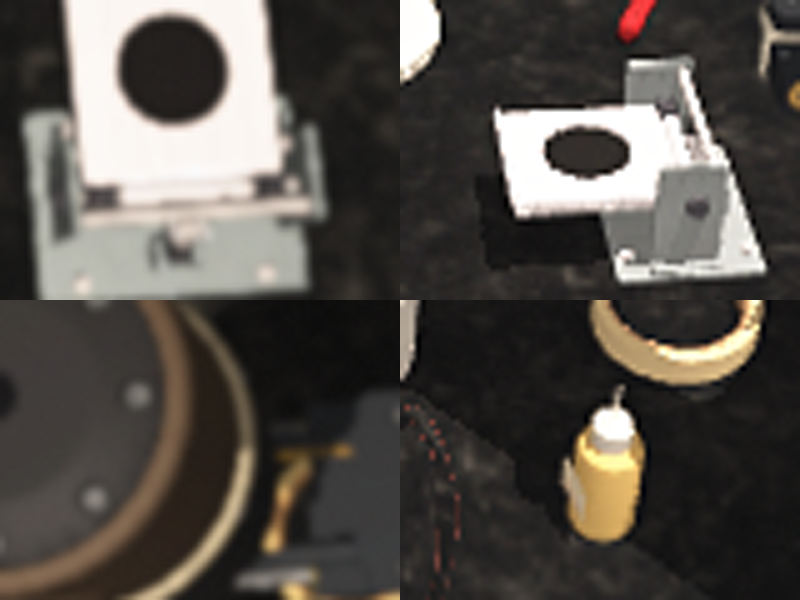

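Run:
```python
from h import *
np.set_printoptions(precision=4,suppress=True)
print("pad",at("top",(414.6,233.6),.059),at("side",(337.4,180.4),.059),tri((337.4,180.4),(414.6,233.6)))
print(at("side",(364.6,277.6),.1),at("side",(360.4,308.2),0))
for z in(.23,.04):print(tool([.483,.307,z]))
```

```text
pad [ 0.5385 -0.1362  0.059 ] [ 0.5387 -0.1262  0.059 ] [ 0.5389 -0.1375  0.0511]
[0.4807 0.311  0.1   ] [0.4822 0.3253 0.    ]
[ 0.0743 -0.0825  0.0016]
[ 0.0744 -0.0825  0.1916]
```

Run:
```python
from h import *
from scipy.spatial.transform import Rotation as R
print("m2 tip side",(proj("side",[.5528,-.1297,.1314])-[290,110])/.325+[400,0])
s=arm.get_state();M=R.from_euler('xyz',s['ee_rot']).as_matrix()
t,sd=[np.ascontiguousarray(cams.grab_frame(n)[:,:,::-1]) for n in("top","side")]
w=s['width']/2
P=[s['eef_pos']+M@[a,b,0] for a in(-.0095,.0095) for b in(-w,w)]
out=[]
for n,i in(("top",t),("side",sd)):
    q=proj(n,P);c=q.mean(0).astype(int)-[40,30]
    j=cv2.resize(i[c[1]:c[1]+60,c[0]:c[0]+80],(400,300),interpolation=cv2.INTER_CUBIC)
    for a in q: cv2.drawMarker(j,tuple(((a-c+.5)*5).astype(int).tolist()),(0,0,255),0,12,1)
    out.append(j)
cv2.imwrite("pics/m4.png",np.hstack(out))
```

```text
m2 tip side [[535.39378982 157.1176759 ]]
```

View pics/m4.png

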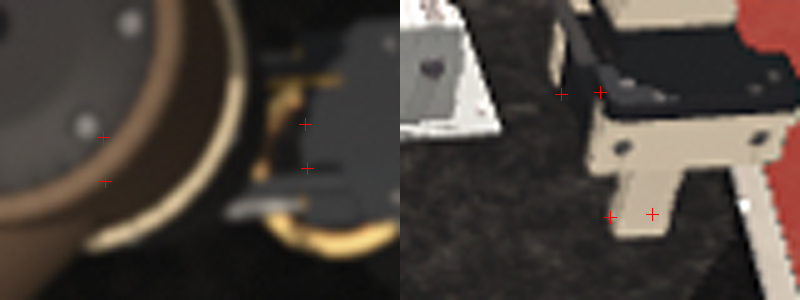

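Call:
nudge_tcp(
  deltas={"segments": [[0.08, 0.073, -0.083, 0, 0], [0.08, 0.073, -0.083, 0, 0], [0.08, 0.073, -0.083, 0, 0], [0.08, 0.073, -0.083, 0, 0], [0.08, 0.073, -0.083, 0.1, 0], [0.08, 0.073, -0.083, 0.1, 0], [0.08, 0.073, -0.083, 0.1, 0], [0.08, 0.073, -0.083, 0.15, 0], [0.06, 0.073, -0.083, 0.17, 0], [0.06, 0.073, -0.083, 0.19, 0], [0.046, 0.073, -0.083, 0.19, 0], [0.046, 0.073, -0.083, 0.19, 0], [0.046, 0.073, -0.083, 0.19, 0], [0.046, 0.073, -0.083, 0.19, 0]]},
  force=8,
)

```text
t: 6.37
eef_pos: [0.4831, 0.3082, 0.0435]
ee_rot: [-3.14, -0.002, 0.143]
force: [0.6, 0.2, -0.5]
width: 0.048
gripper_force: 0.0
```

Run:
```python
from h import *
t,s=[np.ascontiguousarray(cams.grab_frame(n)[:,:,::-1]) for n in("top","side")]
r=lambda i,x,y:cv2.resize(i[y:y+60,x:x+80],(400,300),interpolation=cv2.INTER_CUBIC)
cv2.imwrite("pics/m5.png",np.hstack([r(t,210,210),r(s,320,255)]))
print(tool([.482,.307,.04]))
```

```text
[-0.00094246  0.00116468  0.00327371]
```

View pics/m5.png

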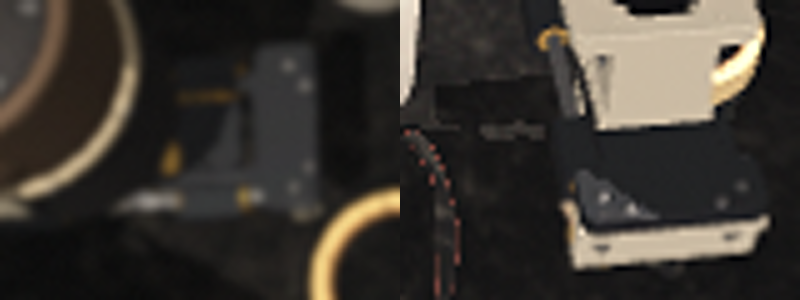

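Call:
nudge_tcp(
  deltas={"segments": [[0.042, 0, 0, 0.001, 0], [0.039, 0, 0, 0.001, 0], [0.036, 0, 0, 0.001, 0], [0.036, 0, 0, 0.001, 0]]},
  force=8,
)

```text
t: 6.8
eef_pos: [0.4819, 0.3077, 0.0408]
ee_rot: [-3.141, -0.0, 0.143]
force: [0.0, -0.3, -0.4]
width: 0.0363
gripper_force: 0.0
```

Call:
nudge_tcp(
  deltas={"segments": [[0.034, 0, 0, 0, 0], [0.032, 0, 0, 0, 0], [0.028, 0, 0, 0, 0], [0.02, 0, 0, 0, 0], [0.02, 0, 0, 0, 0], [0.02, 0, 0, 0, 0], [0.02, 0, 0, 0, 0], [0.02, 0, 0, 0, 0]]},
  force=10,
)

```text
t: 7.47
eef_pos: [0.4819, 0.3076, 0.0406]
ee_rot: [3.142, 0.0, 0.143]
force: [0.1, -0.3, -0.4]
width: 0.0321
gripper_force: 10.0
```

Call:
nudge_tcp(
  deltas={"segments": [[0.02, 0, 0, -0.04, 0], [0.02, 0, 0, -0.08, 0], [0.02, 0, 0, -0.12, 0], [0.02, 0, 0, -0.16, 0], [0.02, 0, 0, -0.2, 0], [0.02, 0, 0, -0.2, 0]]},
)

```text
t: 7.97
eef_pos: [0.4851, 0.3099, 0.2497]
ee_rot: [-3.135, -0.011, 0.144]
force: [1.9, 0.8, 1.3]
width: 0.0314
gripper_force: 10.0
```

Run:
```python
from h import *
for n in("side",): cv2.imwrite("pics/m6.png",cv2.resize(cams.grab_frame(n)[190:290,320:420],(500,500))[:,:,::-1])
for z in (.24,.13):print(tool([.5385,-.132,z]))
```

```text
[-0.00900246  0.44459181  0.00311989]
[-0.00980755  0.44520034  0.11311526]
```

View pics/m6.png

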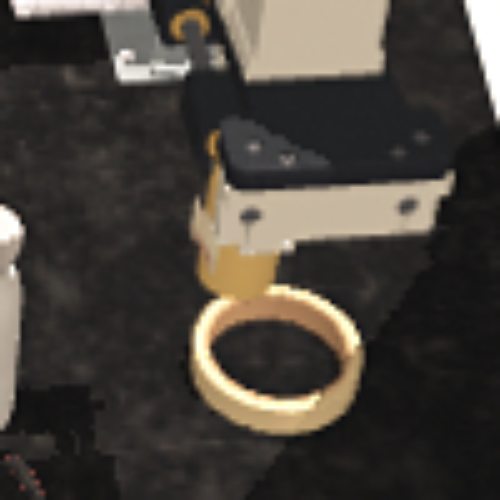

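The bottle is held straight in the gripper, with its base about (364,249) in the side picture. I'll carry it over the pad.

Call:
nudge_tcp(
  deltas={"segments": [[0.02, 0, 0.02, 0, 0], [0.02, -0.001, 0.05, 0, 0], [0.02, -0.001, 0.08, 0, 0], [0.02, -0.002, 0.11, 0, 0], [0.02, -0.002, 0.14, 0, 0], [0.02, -0.003, 0.17, 0, 0], [0.02, -0.003, 0.2, 0, 0], [0.02, -0.004, 0.23, 0, 0], [0.02, -0.004, 0.26, 0, 0], [0.02, -0.004, 0.29, 0, 0], [0.02, -0.005, 0.32, 0, 0], [0.02, -0.005, 0.35, 0, 0], [0.02, -0.006, 0.38, 0, 0], [0.02, -0.006, 0.41, 0, 0], [0.02, -0.006, 0.43, 0, 0], [0.02, -0.007, 0.443, 0, 0], [0.02, -0.007, 0.443, 0.03, 0], [0.02, -0.007, 0.443, 0.06, 0], [0.02, -0.007, 0.443, 0.09, 0], [0.02, -0.007, 0.443, 0.115, 0]]},
)

```text
t: 9.68
eef_pos: [0.5367, -0.132, 0.1226]
ee_rot: [-3.141, 0.002, 0.142]
force: [0.7, -0.1, -1.1]
width: 0.0317
gripper_force: 10.0
```

Call:
nudge_tcp(
  deltas={"segments": [[0.02, 0, 0, 0, 0], [0.02, 0, 0, 0, 0], [0.02, 0, 0, 0, 0]]},
)

```text
t: 9.93
eef_pos: [0.539, -0.1319, 0.1265]
ee_rot: [3.141, -0.001, 0.144]
force: [-0.2, -0.9, 0.5]
width: 0.0318
gripper_force: 10.0
```

Run:
```python
from h import *
t,s=[np.ascontiguousarray(cams.grab_frame(n)[:,:,::-1]) for n in("top","side")]
r=lambda i,x,y:cv2.resize(i[y:y+75,x:x+50],(400,600),interpolation=cv2.INTER_CUBIC)
cv2.imwrite("pics/m7.png",np.hstack([r(t,390,200),r(s,312,130)]))
p=arm.get_state()['eef_pos'];print(p)
a=np.linspace(0,6.28,12)
print((proj("side",[[p[0],p[1],p[2]-.0406]])-[312,130]+.5)*8-.5+[400,0])
```

```text
[ 0.53947943 -0.13176931  0.12733204]
[[607.79166425 343.12894972]]
```

View pics/m7.png

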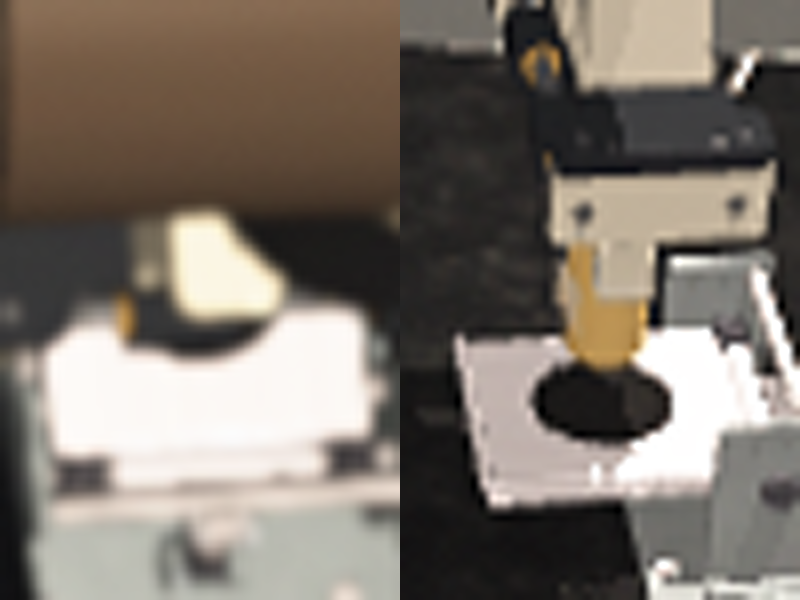

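Run:
```python
from h import *
p=arm.get_state()['eef_pos']
f=lambda P:(proj("side",P)-[312,130]+.5)*8-.5+[400,0]
a=np.linspace(0,6.28,60)
c=np.array([p[0],p[1],p[2]-.0406])
ring=c+.0165*np.c_[np.cos(a),np.sin(a),0*a]
q=f(ring);print("pred base ring low",q[q[:,1].argmax()],q[:,0].min(),q[:,0].max())
for y in(-.127,-.1295,-.132,-.1345,-.137):
    q=f(np.array([.5385,y,.059])+.030*np.c_[np.cos(a),np.sin(a),0*a]);print(y,q.min(0),q.max(0))
print(p)
```

```text
pred base ring low [609.1582566  366.45192187] 567.2107646236186 648.3613211536053
-0.127 [534.14867828 363.63758583] [680.04946867 449.03434513]
-0.1295 [534.22090701 360.22281596] [679.88901752 445.34677798]
-0.132 [534.29288969 356.81877088] [679.72903384 441.67119386]
-0.1345 [534.36462752 353.42540189] [679.56951571 438.00753665]
-0.137 [534.4361217  350.04266062] [679.4104612  434.35575059]
[ 0.53947943 -0.13176931  0.12733204]
```

Call:
nudge_tcp(
  deltas={"segments": [[0.02, 0, 0, 0.012, 0], [0.02, 0, 0, 0.02, 0], [0.02, 0, 0, 0.024, 0], [0.02, 0, 0, 0.024, 0], [0.02, 0, 0, 0.024, 0], [0.02, 0, 0, 0.024, 0]]},
)

```text
t: 10.53
eef_pos: [0.5386, -0.1318, 0.1021]
ee_rot: [3.141, -0.001, 0.143]
force: [-0.1, -0.2, -0.3]
width: 0.0315
gripper_force: 10.0
```

Call:
nudge_tcp(
  deltas={"segments": [[0.02, 0, 0, 0.001, 0], [0.02, 0, 0, 0.001, 0], [0.02, 0, 0, 0.002, 0], [0.02, 0, 0, 0.002, 0], [0.02, 0, 0, 0.002, 0]]},
)

```text
t: 10.95
eef_pos: [0.5386, -0.1319, 0.1]
ee_rot: [3.141, -0.001, 0.143]
force: [-0.4, -0.5, 3.3]
width: 0.0319
gripper_force: 10.0
```

Call:
nudge_tcp(
  deltas={"segments": [[0.033, 0, 0, 0, 0], [0.035, 0, 0, 0, 0], [0.038, 0, 0, 0, 0], [0.045, 0, 0, 0, 0], [0.06, 0, 0, 0, 0], [0.07, 0, 0, 0, 0], [0.07, 0, 0, 0, 0], [0.07, 0, 0, 0, 0]]},
)

```text
t: 11.62
eef_pos: [0.5382, -0.1318, 0.0995]
ee_rot: [3.142, 0.0, 0.143]
force: [-0.8, 0.2, -0.3]
width: 0.0656
gripper_force: 0.0
```

Call:
nudge_tcp(
  deltas={"segments": [[0.07, 0, 0, -0.01, 0], [0.07, 0, 0, -0.03, 0], [0.07, 0, 0, -0.06, 0], [0.07, 0, 0, -0.09, 0], [0.07, 0, 0, -0.12, 0], [0.07, 0, 0, -0.15, 0], [0.07, 0, -0.04, -0.15, 0], [0.07, 0, -0.08, -0.15, 0], [0.07, 0, -0.12, -0.15, 0], [0.07, 0, -0.16, -0.15, 0], [0.07, 0, -0.2, -0.15, 0], [0.07, 0, -0.2, -0.15, 0], [0.07, 0, -0.2, -0.15, 0]]},
)

```text
t: 12.7
eef_pos: [0.5094, 0.0682, 0.2505]
ee_rot: [-3.141, -0.001, 0.147]
force: [-0.1, -0.1, 0.5]
width: 0.0701
gripper_force: 0.0
```

Run:
```python
from h import *
t,s=[np.ascontiguousarray(cams.grab_frame(n)[:,:,::-1]) for n in("top","side")]
r=lambda i,x,y:cv2.resize(i[y:y+75,x:x+50],(400,600),interpolation=cv2.INTER_CUBIC)
cv2.imwrite("pics/m8.png",np.hstack([r(t,390,200),r(s,312,130)]))
```

```text
(no output)
```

View pics/m8.png

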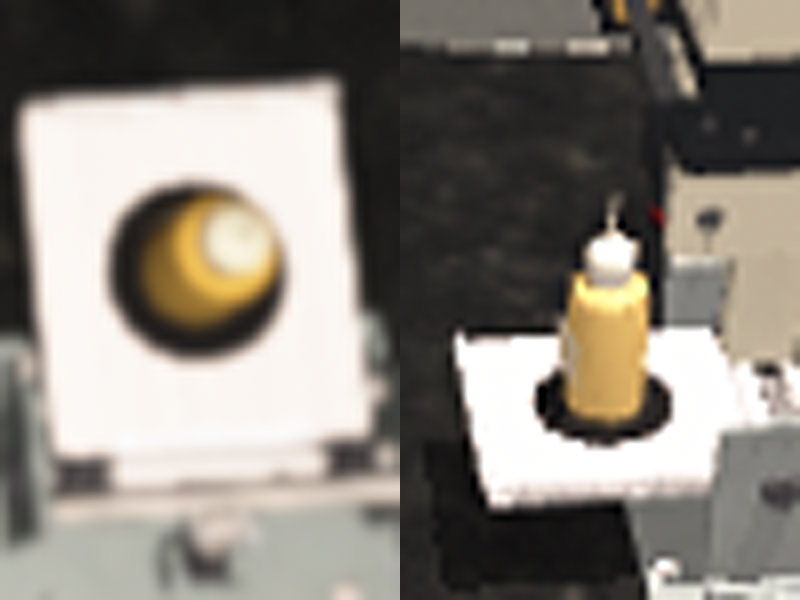

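The bottle stands upright on the pad. Its base centre is about (188,280) in the top crop, against a pad centre of about (197,270), so it is 2–4 mm off, and the gripper is clear. I'll hand in.

```bash
python3 -c "
from station import arm, cams
print(arm.job_done())"
```

```text
the job is handed in; nothing more can be done
None
```

The step was pushed over on its pad face and snapped down level. The flux bottle stands upright and released on the pad, about 2–4 mm off centre. Neither the moves nor the pictures showed contact with the pot, tape or bin, though I took no final picture of them. I handed the job in just after 12.7 s, and the hand-in returned no verdict.

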